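Stow the supplies in the cupboard lift

TASK

Stand all the tubs, cartons and cans that are on the worktop upright on the raised tray of the supply lift, side by side. Then lift the crank knob to raise its ratchet pawl and, holding it up, let the loaded crank turn back slowly until the tray rests on its bottom stop; let the pawl drop back in, and then shut the housing's lid fully. Leave the other things on the worktop where they are.

Things in the scene. Friction and masses are not known exactly. Their poses are not given: they have to be found in the camera images.
- lift: The supply lift, fixed to the worktop (pose varies): an open-topped white housing, 190 (its x) x 250 (its y) x 130 mm high, walls 8 mm, opening 174 x 234 mm, and on its -y side a grey winch column with a toothed ring on top. Origin: centre of the housing's underside, on the worktop; x points away from the robot at yaw 0, z up.
- tray_floor (a point): Centre of the upper face of the aluminium tray that rides in the housing; axes as the lift's. Inside its 15 mm high, 4 mm thick fence the floor is 156 (x) x 214 (y) mm. Fully down it lies 30 mm above the worktop; at the start 70 to 90 mm higher, just below the rim. Two by two goods fit, at about +-38 mm in x and +-52 mm in y.
- tray (a joint): Height of the tray above its bottom stop, m: 0 = fully down. Geared to the crank: 0.010 m per rad of crank.
- crank (a joint): Winch crank angle, rad, vertical axis, growing anticlockwise seen from above (raises the tray); 0 = tray down. Lowering: clockwise, 7.0 to 8.9 rad from the start. The load always pulls clockwise, with at most 4 N at the knob; a drag brake and a heavy geared rotor make it start and stop sluggishly. At the bottom the tray meets a hard stop and the crank turns no further.
- crank_axis (a point): Point on the crank's vertical axis, 196 mm above the worktop, at (-20, -230) mm in the lift's frame; axes as the lift's. The knob circles it at 61 mm radius: at crank angle q it lies at angle q from the lift's x axis, anticlockwise. The toothed ring is 148 mm across, its teeth reach 143 mm height; the crank arm's upper face is at 167 mm.
- pawl (a joint): Lift of the crank knob, m, 0 to 0.016. The pawl is a pin under the knob: at 0 it sits between the ring's 16 teeth (8 mm high) and stops clockwise turning; anticlockwise it rides over ramps. With the knob lifted straight up 10 mm or more and held, the crank can turn back. A spring (3 N, at full lift 5 N) and 0.7 N of weight push it down: let go and it drops in the next gap, within 0.4 rad.
- knob_grip (a point): Point on the axis of the black crank knob, an upright cylinder 30 mm in diameter and 50 mm tall; it lies 21 mm above the knob's foot and 29 mm below its top, 196 mm above the worktop when the pawl is down. The knob spins freely about its own axis, so a hand may keep its direction while the crank turns.
- lid (a joint): Angle of the housing's lid, rad: 0 = shut flat on the rim, 1.90 = fully open, leaning back away from the robot. A stiff friction hinge (0.5 N m): it stays where it is left, and takes about 3 to 5 N to push near its edge. It cannot shut on goods that stand above the rim.
- lid_hinge (a point): Middle of the lid's hinge line, along the lift's y, at the far (+x) top edge of the housing: 91 mm in the lift's x from the centre, 130 mm high. The lid is a white panel 12 mm thick, 250 mm wide, reaching 186 mm from the hinge; when shut it occupies 130 to 142 mm height.
- lid_edge (a point): Tip of the 80 mm wide, 12 mm thick finger lip in the middle of the lid's free edge, 201 mm from the hinge.
- tub0: White round plastic tub with a grey screw lid, 58 mm in diameter, 52 mm tall. Loose; stands upright at the start. Weighs 0.12 to 0.37 kg. May be absent (then None). Origin: centre of its underside; z up.
- tub1: As tub0. Loose; stands upright at the start. Weighs 0.12 to 0.37 kg. May be absent (then None). Origin: centre of its underside; z up.
- carton0: Small cardboard carton, 58 (its x) x 46 (its y) x 60 mm tall. Loose; stands upright at the start. Weighs 0.12 to 0.37 kg. May be absent (then None). Origin: centre of its underside; z up.
- carton1: As carton0. Loose; stands upright at the start. Weighs 0.12 to 0.37 kg. May be absent (then None). Origin: centre of its underside; z up.
- can0: Steel can with a paper label, 52 mm in diameter, 66 mm tall. Loose; stands upright at the start. Weighs 0.12 to 0.37 kg. May be absent (then None). Origin: centre of its underside; z up.
- detergent: Bystander: tall white bottle, 68 mm in diameter, 200 mm tall, back right. Origin under its centre.
- brush: Bystander: hand brush lying near the robot, front right. Origin under its centre.
- peg: Bystander: wooden clothes peg, 75 x 11 x 14 mm, lying front left. Origin under its centre.
- scour_block: Bystander: scouring block, 90 x 60 x 30 mm, far right. Origin under its centre.
- dish: Bystander: small white bowl, 90 mm across, 35 mm tall, left. Origin under its centre.
Things that resemble listed ones, but are neither listed nor needed, are in the scene too. Leave any red or yellow look-alike of the carton0 alone.

How it is judged:
By the outcome, as a careful person would: the job done as asked, in the order asked, and still so for the second after the job is handed in, with the robot touching nothing.
Of tub0, tub1, carton0, carton1, can0 only 2 to 4 are there at a start; the rules pass over those that are not, and their reading is None.
At some moment in a run one of tub0, tub1, carton0, carton1, can0 may be knocked a few centimetres aside while the robot is not near it.
Once in a run the grip may slacken for a moment while it holds something.
It also fails if it takes over 210 s, if anything falls off the work surface, if the arm or the gripper's body presses on something with over 40 N, if the wrist force passes 120 N, or if a joint passes its speed limit or range.

ROBOT

A 6-joint arm with a two-finger parallel gripper is mounted at the origin on the work surface. World frame = base frame: x ahead of the robot, y to its left, z up, the work surface at z = 0. Lengths are in mm, angles in rad, forces in N, time in s.
With the tool pointing down it reaches from about 375 to 750 mm from the base axis. Payload 9 kg.
Tool frame: the origin (TCP) lies midway between the tips of the shut fingers; the grasp point (between the pads) lies 19 mm behind it; z points along the fingers, x is the direction in which the jaws open and shut, and the axes are right-handed (so a half turn about z gives the same grasp; the last joint's range is limited). The gripper opens to 85 mm and grips with 20 to 120 N. Pads are 22 mm wide; open, the fingers measure 114 mm over their backs; the gripper's body (76 mm by 85 mm) begins 54 mm behind the grasp point. The pads swing forward as they close: fully open they stand 13 mm farther back than shut.
Start: joints at [-1.332, 0.104, 0.097, 1.564, 0, 1.353], TCP at [264.661, -538.508, 231.331] pointing down, gripper open.
Joint ranges: [-2.99, 2.99], [-0.84, 1.86], [-1.1, 1.16], [-1.84, 2.11], [-1.51, 1.56], [-3.14, 3.14]. Speed limits (rad/s): [2.22, 2.22, 2.57, 3.14, 3.14, 3.14].

INTERFACE

Orientations are given as [roll, pitch, yaw] about the fixed x, y, z axes, in that order (R = Rz(yaw) Ry(pitch) Rx(roll)).
In Python, from rig import robot, effector, planner, imaging, order, status gives the robot as it stands. The module is installed in compiled form; this text tells all that it offers. Calls block until the motion is done:
- robot.reach(position, orientation): joint-space move of the TCP to a pose.
- robot.servo_line(position, rot=None, velocity=150, contact_N=None): straight line of the TCP; rot=None keeps the orientation; velocity is the mean speed in mm/s. With contact_N (N) it stops when the force on the tool has changed by that much, and returns True; else False.
- robot.move_j(angles): joint-space move.
- effector.command_gripper(opening, effort=None): finger opening in mm; effort is the grip in N (None keeps the last); returns when the fingers have stopped.
- robot.sleep(seconds).
- planner.solve_ik(position, orientation): joint angles nearest the present ones, or None.
- imaging.snapshot(name): name is "scene" or "top" or "wrist"; returns a dict with "color" (420x560x3 uint8, red, green, blue), "fovy" (degrees; the focal length in pixels is half the picture's height over the tangent of half this angle, whatever the lens; pixels are square), "cx", "cy" (the principal point, pixels), "dist" ([k1, k2, p1, p2, k3] as OpenCV has them; the pictures are not rectified), "T" (4x4, takes a point from camera to world coordinates). Camera axes: x right, y down, z forward; pixel columns grow to the right and rows downward; lengths in mm; the calibration is good to about 2 mm. A picture is of the moment at which its call begins. There is no depth.
A pose or a line that the arm cannot do raises robot.PlanningError and nothing moves.
- order.hand_in(): hands the job in, once; it reports no verdict.
Readings, each from a call of its own:
- status.read_time(): time.
- status.read_qpos(): joint angles.
- status.read_qvel(): joint speeds.
- status.read_joint_torque(): joint torques, N m.
- status.read_tool_pos(): TCP position.
- status.read_orientation(): TCP orientation.
- status.read_force(): force on the tool from outside, world axes, zero at the start.
- status.read_moment(): the same for the moment, N m.
- status.read_width(): finger opening in mm.
Only numpy, scipy, OpenCV 4.12 (cv2) and the standard library are available. Lean on these libraries where they do the work, as an engineer would, in place of code of your own. Each camera call takes 0.05 s, during which the arm holds its last target. There are 200 camera calls.

## Working session

There is one attempt and no reset: what is moved stays moved. The work goes in short steps, each a Python script; the robot and the scene stay as the last script left them, time stands still between calls to the robot, and variables do not carry over. Pictures are saved under pics/ and viewed, about 12 in all and at most 16, crops included, and the job is handed in when it is done.

```bash
mkdir -p pics; ls
cat > h.py <<'E'
import numpy as np, cv2
from rig import robot, effector, planner, imaging, order, status
def K(s):
    f=s["color"].shape[0]/2/np.tan(np.radians(s["fovy"])/2)
    return np.array([[f,0,s["cx"]],[0,f,s["cy"]],[0,0,1.]])
def snap(n,fn=None):
    s=imaging.snapshot(n)
    if fn: cv2.imwrite("pics/"+fn,s["color"][:,:,::-1])
    return s
def p2w(s,px,z):
    px=np.array(px,float).reshape(-1,1,2)
    u=cv2.undistortPoints(px,K(s),np.array(s["dist"],float))[:,0]
    T=np.array(s["T"]); d=np.c_[u,np.ones(len(u))]@T[:3,:3].T
    o=T[:3,3]; return o+d*((z-o[2])/d[:,2])[:,None]
def w2p(s,P):
    Ti=np.linalg.inv(np.array(s["T"]))
    return cv2.projectPoints(np.array(P,float).reshape(-1,1,3),cv2.Rodrigues(Ti[:3,:3])[0],Ti[:3,3],K(s),np.array(s["dist"],float))[0][:,0]
E
python3 - <<'E'
from h import *
import pickle
for n in("scene","top"):
    s=snap(n,n+"0.png"); print(n,s["fovy"],s["cx"],s["cy"],np.round(s["dist"],3),np.round(s["T"],2).tolist())
    pickle.dump(s,open(n+"0.pkl","wb"))
print(status.read_time(),status.read_orientation())
E
```

```text
pics
scene 52.05761556996083 278.64356711864974 206.81781069559162 [0.015 0.    0.    0.    0.   ] [[-0.98, 0.17, -0.14, 703.93], [0.22, 0.76, -0.61, 746.24], [0.01, -0.62, -0.78, 1106.4], [0.0, 0.0, 0.0, 1.0]]
top 45.486759240319714 275.7477791866861 205.43631086547103 [-0.161  0.     0.     0.     0.   ] [[0.01, -0.99, 0.14, 314.2], [-1.0, -0.01, 0.01, -15.4], [-0.01, -0.14, -0.99, 1481.71], [0.0, 0.0, 0.0, 1.0]]
0.1 [-3.14134154e+00  1.16244437e-03 -1.11401047e+00]
```

View pics/top0.png

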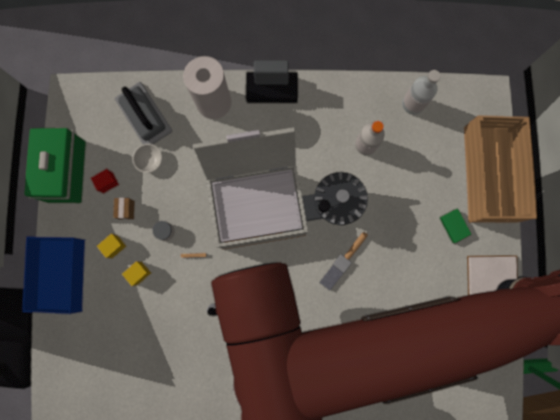

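View pics/scene0.png

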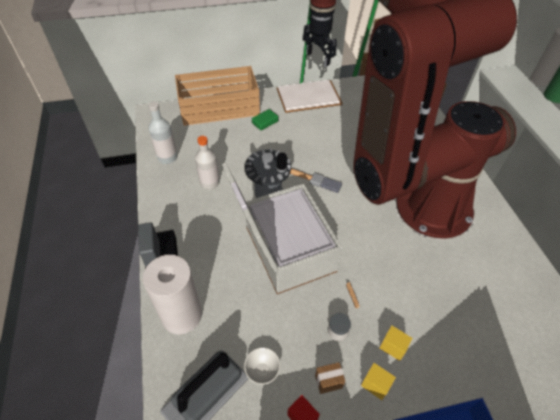

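Run:
```python
from h import *
import pickle
s=pickle.load(open("top0.pkl","rb"))
print(p2w(s,[(123,209),(163,231),(110,245),(135,273),(104,180)],60).round())
print("lift rim corners",p2w(s,[(211,181),(295,170),(306,234),(220,244)],130).round())
print("ring centre",p2w(s,(342,198),143).round(), "knob",p2w(s,(324,206),225).round())
p=np.array(status.read_tool_pos())
robot.servo_line([p[0],p[1],420],velocity=250)
for yaw in (0,np.pi/2,-np.pi/2):
    print(yaw,planner.solve_ik([420,330,400],[np.pi,0,yaw]))
q=planner.solve_ik([400,330,400],[np.pi,0,np.pi/2]); 
robot.move_j(q)
for n in("scene","top","wrist"):
    s=snap(n); pickle.dump(s,open(n+"1.pkl","wb"))
    cv2.imwrite(f"pics/{n}1.png",cv2.resize(s["color"][:,:,::-1],(800,600),interpolation=cv2.INTER_CUBIC))
print(status.read_time(), np.round(s["T"],2).tolist())
```

```text
[[497. 447.  60.]
 [434. 326.  60.]
 [391. 482.  60.]
 [312. 404.  60.]
 [583. 510.  60.]]
lift rim corners [[567. 180. 130.]
 [600. -51. 130.]
 [423. -82. 130.]
 [394. 151. 130.]]
ring centre [[ 521. -178.  143.]] knob [[ 487. -122.  225.]]
0 [0.42088775 0.01985863 0.32476171 1.8756994  0.         1.99168408]
1.5707963267948966 [0.42088775 0.01985863 0.32476171 1.8756994  0.         0.42088775]
-1.5707963267948966 [ 0.42088775  0.01985863  0.32476171  1.8756994   0.         -2.7207049 ]
4.2417 [[-0.0, 0.95, 0.3, 323.83], [1.0, 0.0, -0.0, 330.17], [-0.0, 0.3, -0.95, 542.7], [0.0, 0.0, 0.0, 1.0]]
```

View pics/wrist1.png

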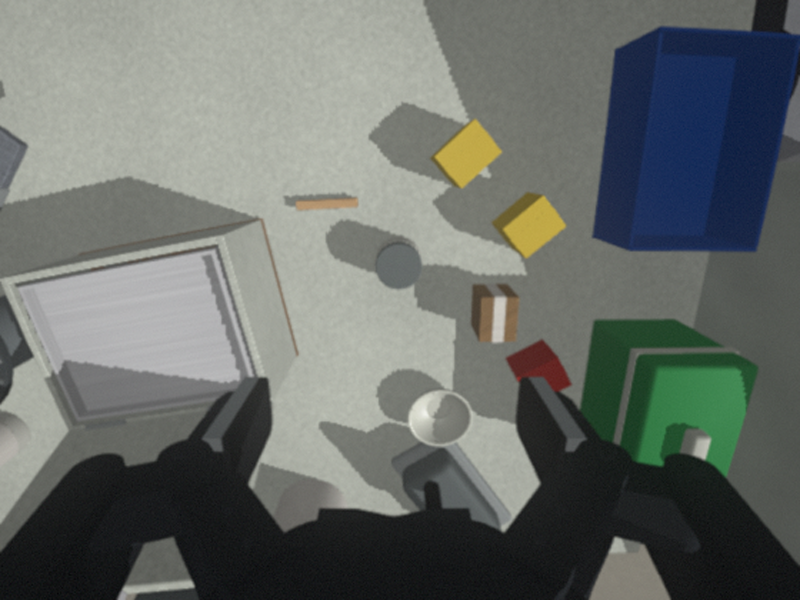

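View pics/scene1.png

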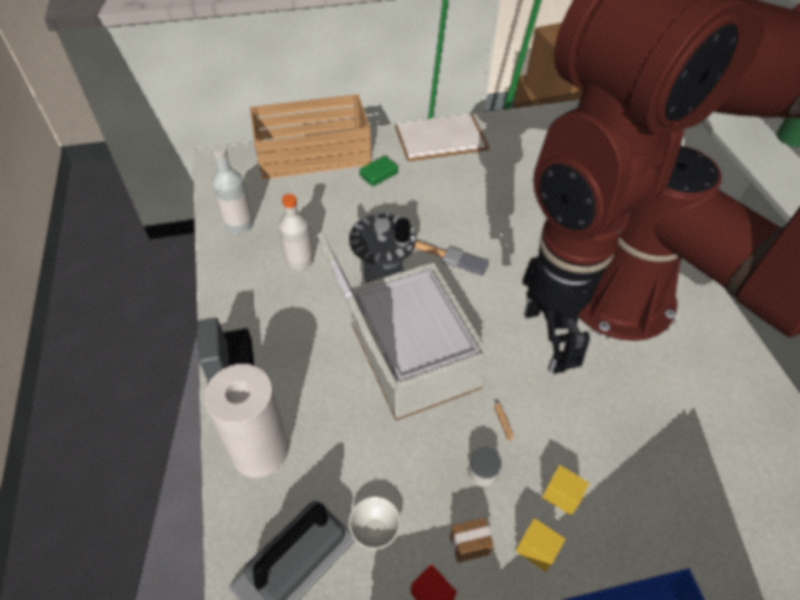

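View pics/top1.png

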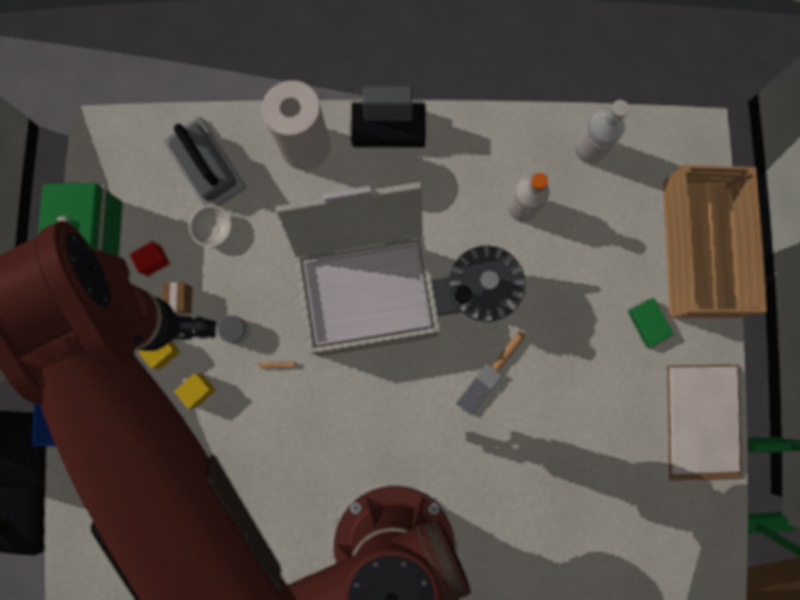

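```bash
cat >> h.py <<'E'
def blob(s,near,z,kind,show=False):
    """top face of an object near a pixel: 'tub' grey disc, 'carton' brown with white stripe"""
    c=s["color"]; hsv=cv2.cvtColor(cv2.GaussianBlur(c,(3,3),0),cv2.COLOR_RGB2HSV)
    x,y=map(int,near); ff=c.copy()
    m=np.zeros((c.shape[0]+2,c.shape[1]+2),np.uint8)
    cv2.floodFill(cv2.GaussianBlur(c,(3,3),0),m,(x,y),(0,0,0),(9,)*3,(9,)*3,cv2.FLOODFILL_MASK_ONLY|cv2.FLOODFILL_FIXED_RANGE|8|(255<<8))
    return m[1:-1,1:-1]
E
python3 - <<'E'
from h import *
import pickle
s=pickle.load(open("wrist1.pkl","rb")); print(s["fovy"])
m=blob(s,(398*.7,265*.7),52,'tub')
cs=max(cv2.findContours(m,0,cv2.CHAIN_APPROX_NONE)[0],key=cv2.contourArea)[:,0]
for z in(52,66):
    P=p2w(s,cs,z); print(z,len(cs),[np.round(v,1) for v in cv2.minEnclosingCircle(P[:,:2].astype(np.float32))])
c=s["color"][150:270,255:385]; cv2.imwrite("pics/c1.png",cv2.resize(c[:,:,::-1],None,fx=6,fy=5.0,interpolation=cv2.INTER_CUBIC)[:600])
E
```

```text
70.29750439692174
52 95 [array([431.5, 336.5]), np.float64(30.9)]
66 95 [array([428.4, 336.3]), np.float64(30.0)]
```

View pics/c1.png

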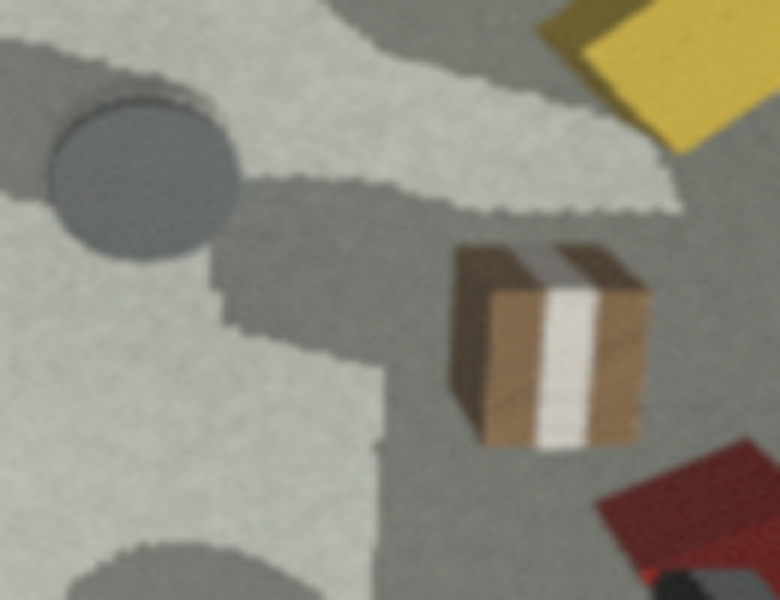

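The crop shows the grey-lidded tub (crop circle x 50–240, y 100–260). The brown carton's top corners are at crop (492,290), (650,292), (637,447) and (483,443). Only these two goods are present.

Run:
```python
from h import *
import pickle
s=pickle.load(open("wrist1.pkl","rb"))
f=lambda p:(np.array(p,float)+.5)/[6,5]+[255,150]-.5
print(p2w(s,f([(50,180),(240,180),(145,100),(145,260)]),52).round(1).tolist())
C=p2w(s,f([(492,290),(650,292),(637,447),(483,443)]),60); print(C.round(1).tolist(),C.mean(0))
# lift rim in wrist1 (800 scale): outer near-left, near-right...
q=lambda p:(np.array(p,float)+.5)*.7-.5
print(p2w(s,q([(262,219),(222,238),(20,285)]),130).round(1).tolist())
# look straight down on the lift
for p in([400,40,420],[380,40,400],[430,50,420]):
  for yaw in(np.pi/2,np.pi/2+.14): 
    j=planner.solve_ik(p,[np.pi,0,yaw]); print(p,yaw,None if j is None else np.round(j,2))
robot.reach([400,0,420],[np.pi,0,np.pi/2])
s=snap("wrist"); pickle.dump(s,open("wrist2.pkl","wb"))
cv2.imwrite(f"pics/wrist2.png",cv2.resize(s["color"][:,:,::-1],(800,600),interpolation=cv2.INTER_CUBIC)); print(np.round(s["T"],2).tolist())
```

```text
[[435.5, 309.0, 52.0], [435.5, 362.2, 52.0], [408.4, 335.5, 52.0], [463.5, 335.7, 52.0]]
[[471.7, 433.8, 60.0], [472.3, 478.8, 60.0], [529.4, 480.1, 60.0], [527.8, 434.7, 60.0]] [500.27304762 456.82635518  60.        ]
[[372.0, 203.1, 130.0], [390.2, 161.8, 130.0], [437.6, -61.0, 130.0]]
[400, 40, 420] 1.5707963267948966 [-0.23 -0.34  0.04  1.95  0.   -0.23]
[400, 40, 420] 1.7107963267948967 [-0.23 -0.34  0.04  1.95  0.   -0.37]
[380, 40, 400] 1.5707963267948966 [-0.24 -0.42 -0.06  1.93  0.   -0.24]
[380, 40, 400] 1.7107963267948967 [-0.24 -0.42 -0.06  1.93  0.   -0.38]
[430, 50, 420] 1.5707963267948966 [-0.19 -0.25  0.11  1.94  0.   -0.19]
[430, 50, 420] 1.7107963267948967 [-0.19 -0.25  0.11  1.94  0.   -0.33]
[[-0.0, 0.95, 0.3, 323.58], [1.0, 0.0, 0.0, 0.91], [-0.0, 0.3, -0.95, 562.79], [0.0, 0.0, 0.0, 1.0]]
```

View pics/wrist2.png

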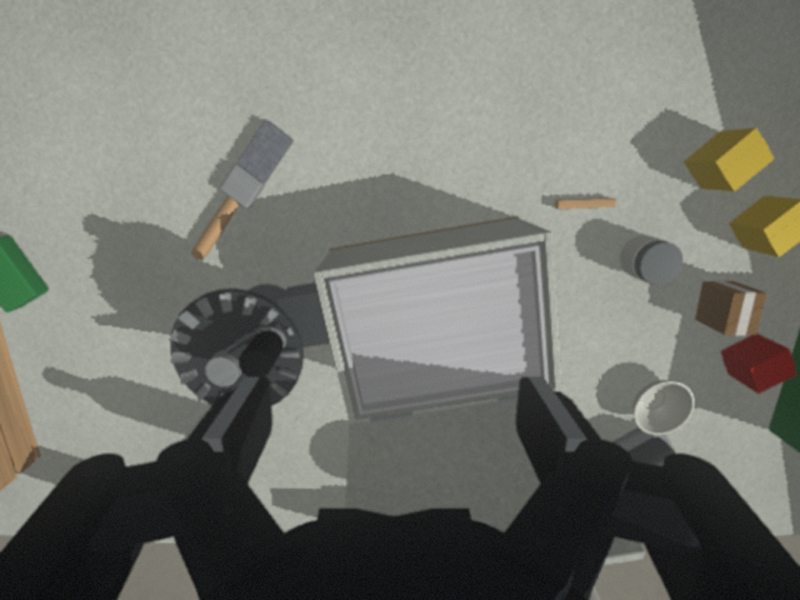

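Run:
```python
from h import *
import pickle
from scipy.optimize import least_squares
s2=pickle.load(open("wrist2.pkl","rb")); s0=pickle.load(open("top1.pkl","rb"))
q=lambda p:(np.array(p,float)+.5)*.7-.5
L2=np.array([(-95,-125,130),(-95,125,130),(95,-125,130),(-20,-230,143)]); U2=q([(317,274),(548,232),(358,418),(237,349)])
L0=np.array([(-95,-125,130),(-95,125,130),(-20,-230,143)]); U0=q([(438,332),(315,352),(487,283)])
def W(v,L):
    c,n=np.cos(v[2]),np.sin(v[2]); return L@np.array([[c,n,0],[-n,c,0],[0,0,1]])+[v[0],v[1],0]
for use in("2","0","20"):
    def r(v):
        o=[]
        if"2"in use:o.append((w2p(s2,W(v,L2))-U2).ravel())
        if"0"in use:o.append((w2p(s0,W(v,L0))-U0).ravel())
        return np.concatenate(o)
    R=least_squares(r,[505,50,.14],loss="soft_l1",x_scale=[1,1,.01]); print(use,R.x.round(3),r(R.x).round(1))
v=R.x
kn=p2w(s0,q((463,293)),225)[0]; ax=W(v,np.array([[-20,-230,196.]]))[0]
d=kn-ax; print("knob",kn.round(1),"axis",ax.round(1),np.hypot(*d[:2]),(np.arctan2(d[1],d[0])-v[2])%(2*np.pi))
# tray floor inner corners, for height check
for h in(100,110,120):
  P=w2p(s2,W(v,np.array([(-78,-107,h+15),(-78,107,h+15),(-78,107,h)],float))); print(h,((P+.5)/.7).round())
```

```text
2 [5.00734e+02 6.05860e+01 1.73000e-01] [ 0.1 -1.9  6.  -0.7 -3.3  5.5 -0.3  5.2]
0 [5.01896e+02 5.41900e+01 1.68000e-01] [ 0.8 -0.4 -4.3  0.3  0.4  0. ]
20 [5.01151e+02 5.88930e+01 1.73000e-01] [-1.  -1.7  4.9 -0.4 -4.3  5.7 -1.3  5.5 -0.8 -0.3 -5.9  0.7 -1.4 -0.1]
knob [ 489.8 -122.3  225. ] axis [ 520.9 -171.1  196. ] 57.88059732649146 1.965223989644203
100 [[338. 281.]
 [535. 248.]
 [530. 246.]]
110 [[337. 284.]
 [538. 250.]
 [533. 247.]]
120 [[336. 286.]
 [541. 252.]
 [536. 249.]]
```

Run:
```python
from h import *
import pickle
s=pickle.load(open("wrist2.pkl","rb"))
v=[501.9,54.2,.16]
def W(v,L):
    c,n=np.cos(v[2]),np.sin(v[2]); return np.array(L,float)@np.array([[c,n,0],[-n,c,0],[0,0,1]])+[v[0],v[1],0]
x0,y0=110,140
c=cv2.resize(s["color"][y0:300,x0:400,::-1],None,fx=2.75,fy=2.75,interpolation=cv2.INTER_CUBIC).copy()
for z,col in((130,(0,0,255)),(0,(0,255,0))):
    P=w2p(s,W(v,[(-95,-125,z),(-95,125,z),(95,125,z),(95,-125,z)])); P=((P-[x0,y0]+.5)*2.75-.5)
    cv2.polylines(c,[P.round().astype(int)],True,col,1)
a=np.linspace(0,6.28,60)
P=w2p(s,W(v,np.c_[-20+74*np.cos(a),-230+74*np.sin(a),0*a+143])); P=((P-[x0,y0]+.5)*2.75-.5)
cv2.polylines(c,[P.round().astype(int)],True,(255,0,0),1)
cv2.imwrite("pics/o1.png",c); print(c.shape)
```

```text
(440, 798, 3)
```

View pics/o1.png

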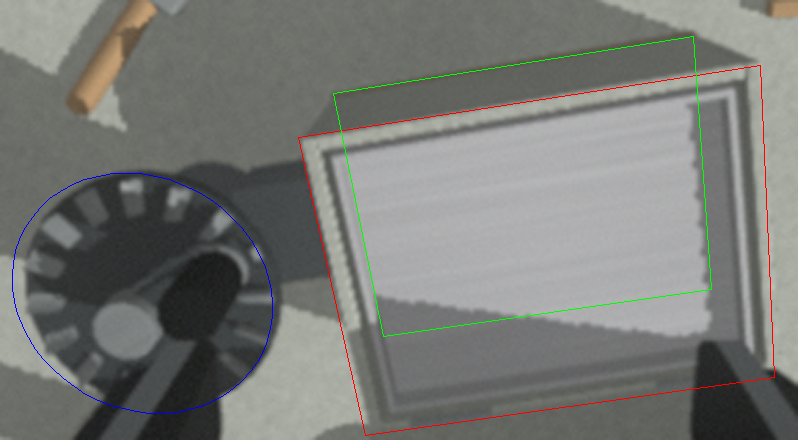

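```bash
cat >> h.py <<'E'
def W(v,L):
    c,n=np.cos(v[2]),np.sin(v[2]); return np.array(L,float)@np.array([[c,n,0],[-n,c,0],[0,0,1]])+[v[0],v[1],0]
E
python3 - <<'E'
from h import *
import pickle
from scipy.optimize import least_squares
s=pickle.load(open("wrist2.pkl","rb"))
f=lambda p:(np.array(p,float)+.5)/2.75+[110,140]-.5
L=[(-95,-125,130),(-95,125,130),(95,-125,130),(-20,-230,143),(-20,-230,143),(95,125,130)]
U=f([(301,138),(750,70),(368,428),(152,292),(152,292),(768,378)])
r=lambda v:(w2p(s,W(v,L))-U).ravel()
R=least_squares(r,[505,50,.14],x_scale=[1,1,.01]); print(R.x.round(3),r(R.x).round(1))
print("ring",p2w(s,U[3:4],143).round(1))
# knob: black cap top ellipse; axis of top face center guess
print("knobtop",p2w(s,f([(215,272)]),225).round(1), W(R.x,[(-20,-230,196)]).round(1))
E
```

```text
[5.01832e+02 5.53110e+01 1.52000e-01] [ 0.1 -1.3  4.9 -1.3 -0.9  2.  -3.3  1.4 -3.3  1.4  2.3  0.3]
ring [[ 514.6 -169.5  143. ]]
knobtop [[ 467.3 -106.6  225. ]] [[ 516.9 -175.1  196. ]]
```

```bash
cat >> h.py <<'E'
V=[502,54,.155]
def look(obj,yaw,h=400):
    ty=np.array([np.sin(yaw),-np.cos(yaw)])
    robot.reach([*(np.array(obj)-95*ty),h],[np.pi,0,yaw]); return snap("wrist")
def tub_at(s,guess):
    u=w2p(s,[[*guess,52]])[0]; m=blob(s,u,52,'tub')
    cs=max(cv2.findContours(m,0,cv2.CHAIN_APPROX_NONE)[0],key=cv2.contourArea)[:,0]
    return cv2.minEnclosingCircle(p2w(s,cs,52)[:,:2].astype(np.float32))
def carton_at(s,guess,z=60):
    hsv=cv2.cvtColor(s["color"],cv2.COLOR_RGB2HSV).astype(int)
    m=((hsv[...,0]>=8)&(hsv[...,0]<=17)&(hsv[...,1]>70)&(hsv[...,2]>105))
    u=w2p(s,[[*guess,z]])[0]; yy,xx=np.nonzero(m); k=np.hypot(xx-u[0],yy-u[1])<70
    P=p2w(s,np.c_[xx,yy][k],z)[:,:2].astype(np.float32); return k.sum(),cv2.minAreaRect(P)
def pick(xy,yaw,ztcp,w,effort=40,up=215):
    o=[np.pi,0,yaw]; effector.command_gripper(85)
    robot.reach([*xy,130],o); robot.servo_line([*xy,ztcp],velocity=100)
    effector.command_gripper(w-15,effort); print("width",status.read_width())
    robot.servo_line([*xy,up],velocity=120); print("width up",status.read_width(),np.round(status.read_force(),1))
E
python3 - <<'E'
from h import *
s=look((435,336),.155); c=tub_at(s,(435,336)); print("tub",c)
if 26<c[1]<34 and np.hypot(c[0][0]-435,c[0][1]-336)<60:
    pick(c[0],.155,20,58)
print(status.read_tool_pos(),status.read_time())
s=snap("wrist","held1.png");
E
```

```text
tub ((435.21234130859375, 335.5719909667969), 28.479902267456055)
width 55.83531946414954
width up 56.25909072501917 [-0.3  0.2 -1.7]
[434.87673718 335.42906837 214.20920254] 12.325
```

```bash
cat >> h.py <<'E'
def place(lxy,yaw,ztcp,up=215):
    p=W(V,[(*lxy,0)])[0][:2]; o=[np.pi,0,yaw]
    robot.servo_line([*p,up],o,velocity=200); print("width",status.read_width())
    robot.servo_line([*p,ztcp+112+25],velocity=120)
    hit=robot.servo_line([*p,ztcp+112-15],velocity=25,contact_N=3); print("hit",hit,np.round(status.read_tool_pos(),1),np.round(status.read_force(),1))
    effector.command_gripper(80); robot.servo_line([*p,260],velocity=150)
E
python3 - <<'E'
from h import *
place((-8,50),.155,20)
yaw=np.pi/2
s=look((500,457),yaw); print(carton_at(s,(500,457)),status.read_time())
cv2.imwrite("pics/w3.png",cv2.resize(s["color"][:,:,::-1],(800,600)))
E
```

```text
width 55.65729856077683
hit True [486.3 102.1 133.2] [-1.3 -0.3  3.7]
(np.int64(498), ((499.5241394042969, 456.2398986816406), (57.68968963623047, 43.31233596801758), 0.7124823331832886)) 18.1917
```

View pics/w3.png

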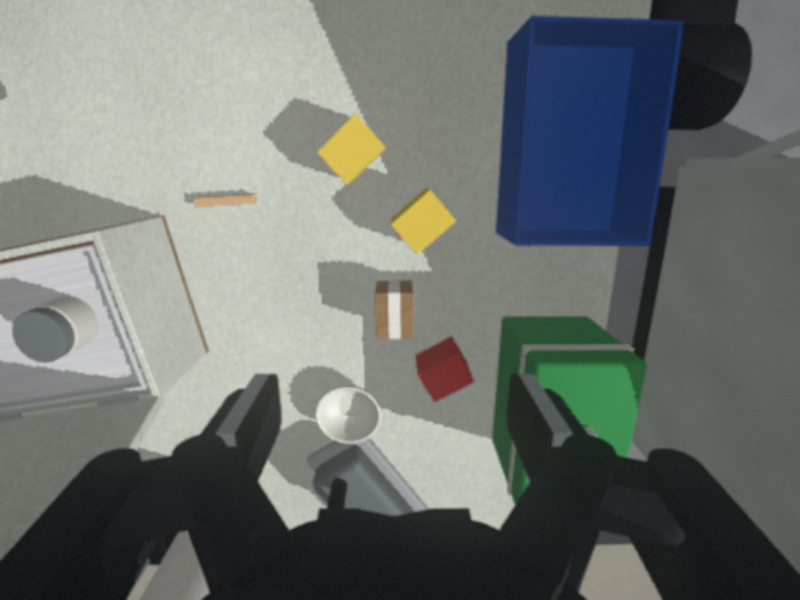

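Run:
```python
from h import *
pick((499.5,456.2),np.pi/2+.01,22,46)
place((-8,-50),.155,22)
robot.reach([380,20,420],[np.pi,0,np.pi/2])
s=snap("wrist"); cv2.imwrite("pics/w4.png",cv2.resize(s["color"][:,:,::-1],(800,600),interpolation=cv2.INTER_CUBIC))
import pickle; pickle.dump(s,open("wrist4.pkl","wb")); print(status.read_time())
```

```text
width 45.59502317640609
width up 45.68544253563545 [ 0.7  1.2 -2.2]
width 45.34830165175063
hit True [501.8   3.4 134.7] [ 0.8 -0.1  3.6]
29.7583
```

View pics/w4.png

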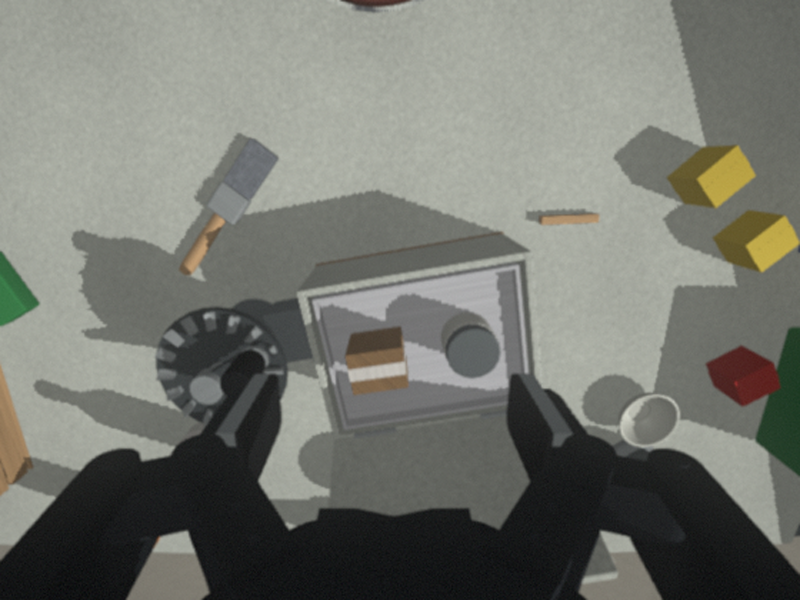

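Run:
```python
from h import *
import pickle
robot.reach([390,-120,430],[np.pi,0,np.pi/2])
s=snap("wrist"); pickle.dump(s,open("wrist5.pkl","wb"))
st=pickle.load(open("top1.pkl","rb"))
print("bottle top",p2w(st,[(540*.7,181*.7)],200).round())
ctr=w2p(s,[[517,-173,143]])[0]; x0,y0=int(ctr[0]-75),int(ctr[1]-62)
c=cv2.resize(s["color"][y0:y0+120,x0:x0+160,::-1],None,fx=5,fy=5,interpolation=cv2.INTER_CUBIC).copy()
def dr(P,col):
    cv2.polylines(c,[((w2p(s,P)-[x0,y0]+.5)*5-.5).round().astype(int)],True,col,1)
a=np.linspace(0,6.28,60); circ=lambda x,y,r,z:np.c_[x+r*np.cos(a),y+r*np.sin(a),0*a+z]
dr(circ(517,-173,74,143),(255,0,0)); 
qk=1.967+.155; kx,ky=517+61*np.cos(qk),-173+61*np.sin(qk)
dr(circ(kx,ky,15,225),(0,0,255)); dr(circ(kx,ky,15,175),(0,255,0)); print(x0,y0,kx,ky)
cv2.imwrite("pics/k1.png",c)
```

```text
bottle top [[ 705. -270.  200.]]
166 189 485.05350633116205 -121.03441963889082
```

View pics/k1.png

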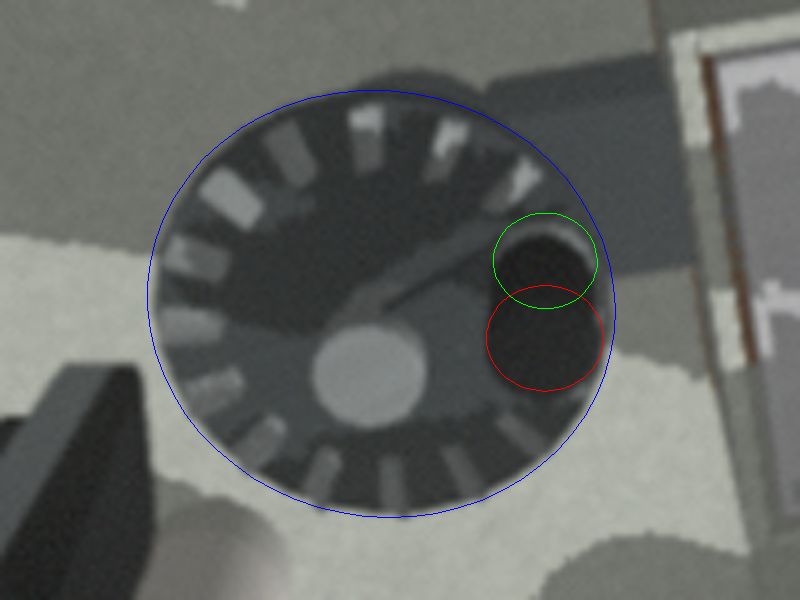

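```bash
cat >> h.py <<'E'
AX=np.array([517.,-173.])
def kpos(a,r=61): return AX+r*np.array([np.cos(a),np.sin(a)])
def ft(a,F0):
    F=np.array(status.read_force())-F0; r=np.array([np.cos(a),np.sin(a)]); t=np.array([r[1],-r[0]]) # t: clockwise
    return F[:2]@r,F[:2]@t,F[2]
E
python3 - <<'E'
from h import *
a=2.122; o=[np.pi,0,np.pi/2]; p=kpos(a)
effector.command_gripper(56)
robot.reach([*p,300],o); robot.servo_line([*p,180],velocity=80)
F0=np.array(status.read_force()); print("F0",F0.round(1))
effector.command_gripper(20,50); print("w",status.read_width(),np.round(ft(a,F0),1),np.round(status.read_tool_pos(),1))
for z in(184,188,193):
    robot.servo_line([*p,z],velocity=15); print(z,np.round(ft(a,F0),1),np.round(status.read_tool_pos(),1))
r=61.
for i in range(5):
    a-=.15; robot.servo_line([*kpos(a,r),193],velocity=18,contact_N=25)
    f=ft(a,F0); print(round(a,2),np.round(f,1),round(r,1),np.round(status.read_tool_pos(),1),round(status.read_width(),1))
np.save("F0.npy",F0); print(status.read_time())
E
```

```text
F0 [-0.3 -0.1  0. ]
w 29.18916213331439 [-3.8 -1.8  2. ] [ 485.5 -122.1  180.8]
184 [-6.2 -0.4 -2.3] [ 485.5 -122.   184.1]
188 [-6.2  1.9 -5.7] [ 485.8 -121.8  188. ]
193 [-6.5  1.7 -4.6] [ 485.7 -121.8  192.9]
1.97 [-7.   3.  -5.9] 61.0 [ 493.8 -117.7  192.8] 29.1
1.82 [-7.   2.8 -5.5] 61.0 [ 502.3 -114.9  192.7] 28.7
1.67 [-6.4  3.  -5.3] 61.0 [ 511.1 -113.3  192.6] 28.9
1.52 [-5.7  2.5 -6.1] 61.0 [ 520.1 -113.1  192.5] 28.9
1.37 [-4.9  1.8 -5.1] 61.0 [ 529.  -114.2  192.4] 28.8
38.0833
```

```bash
cat > turn.py <<'E'
from h import *
import sys
a=float(sys.argv[1]); r=float(sys.argv[2]); Z=float(sys.argv[3]); end=-6.128
F0=np.load("F0.npy"); k=0
while a>end-.12:
    st=.2 if a-end>.5 else .06
    a-=st; v=28 if st>.1 else 10
    hit=robot.servo_line([*kpos(a,r),Z],velocity=v,contact_N=20)
    f=ft(a,F0); w=status.read_width(); p=np.array(status.read_tool_pos())
    k+=1
    if k%4==0 or st<.1 or hit: print(round(a,2),np.round(f,1),round(r,1),round(p[2],1),round(w,1),hit,flush=True)
    r+=np.clip(f[0]*.04,-.4,.4); r=np.clip(r,57,65)
    if f[1]<-9 or f[2]>-2 or w<27 or w>32 or hit: print("STOP",a,f,w,hit); break
print("a",a,"r",r,p,status.read_time())
E
python3 turn.py 1.372 61 193
```

```text
0.57 [-0.8  1.9 -4.9] 60.5 193.0 28.7 False
-0.23 [ 5.5  1.1 -5.2] 61.0 193.1 28.6 False
-1.03 [ 3.8  1.  -4.4] 61.8 193.0 28.9 False
-1.83 [-0.3  1.4 -5.1] 62.4 193.0 28.8 False
-2.63 [-6.   2.1 -6. ] 62.0 193.2 28.8 False
-3.43 [-6.4  2.9 -5.7] 61.0 193.3 28.8 False
-4.23 [-5.2  2.1 -5.4] 60.0 193.0 28.7 False
-5.03 [ 2.   2.9 -6.1] 59.5 192.9 28.7 False
-5.69 [ 5.4  2.4 -5.4] 60.1 193.0 28.8 False
-5.75 [ 3.2  2.2 -5.2] 60.4 193.0 28.6 False
-5.81 [ 2.6  2.3 -7. ] 60.5 193.0 29.0 False
-5.87 [ 1.3  2.  -6.2] 60.6 193.0 28.9 False
-5.93 [ 2.6  0.4 -4.9] 60.6 193.0 28.7 False
-5.99 [ 2.9  1.3 -5.5] 60.7 193.0 29.1 False
-6.05 [ 1.6  2.2 -5. ] 60.9 193.0 29.3 False
-6.11 [ 1.3  2.2 -4.6] 60.9 193.0 28.9 False
-6.17 [ 2.8 -5.3 -5.4] 61.0 192.6 28.8 False
-6.23 [  1.4 -15.2  -4.8] 61.1 192.1 29.0 False
STOP -6.227999999999999 (np.float64(1.3873574890184672), np.float64(-15.171863100112219), np.float64(-4.827624861124195)) 28.96646218770971 False
a -6.227999999999999 r 61.148839502064504 [ 577.47654294 -166.06866178  192.08305597] 63.6917
```

Run:
```python
from h import *
F0=np.load("F0.npy"); a=-6.15; o=[np.pi,0,np.pi/2]
p=kpos(a,61); robot.servo_line([*p,193],velocity=10); print(np.round(ft(a,F0),1))
robot.servo_line([*p,180],velocity=15); print(np.round(ft(a,F0),1),status.read_tool_pos())
effector.command_gripper(52); robot.sleep(.3)
robot.servo_line([*p,300],velocity=120)
robot.reach([385,-60,430],o)
s=snap("wrist"); cv2.imwrite("pics/w6.png",cv2.resize(s["color"][:,:,::-1],(800,600),interpolation=cv2.INTER_CUBIC))
import pickle; pickle.dump(s,open("wrist6.pkl","wb")); print(status.read_time())
```

```text
[ 1.7 -3.6 -5.4]
[-0.  -6.4  0.6] [ 577.58674484 -164.69394639  180.88630219]
68.1833
```

View pics/w6.png

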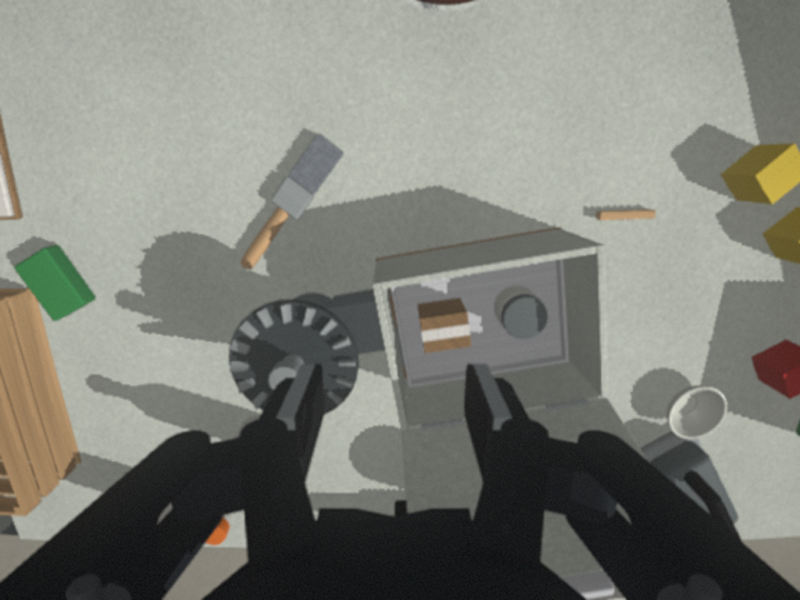

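The tray is down with both goods upright, and the crank knob sits at the expected angle with the pawl force gone. Next is the lid: check reach behind it and the neighbouring objects.

Run:
```python
from h import *
import pickle
st=pickle.load(open("top1.pkl","rb")); ss=pickle.load(open("scene1.pkl","rb")); f=lambda p:np.array(p)*.7
print("roll base",p2w(st,[f((305,155))],0).round(),"top",p2w(st,[f((291,105))],230).round(),p2w(ss,[f((262,462))],0).round())
print("box",p2w(st,[f((388,140)),f((388,105))],60).round())
t=1.9
for r in(186,201):
  for y in(-125,0,125) if r==186 else (-40,40):
    P=W(V,[(91-r*np.cos(t),y,130+r*np.sin(t))]); print(r,y,P.round(),(w2p(st,P)/.7).round(),(w2p(ss,P)/.7).round())
yaw=V[2]+np.pi/2
for lx,z in((195,380),(195,285),(60,285),(-75,142)):
    p=W(V,[(lx,0,z)])[0]
    for yw in(yaw,yaw-np.pi):
        j=planner.solve_ik(p,[np.pi,0,yw]); print(p.round(),None if j is None else np.round(j,2))
```

```text
roll base [[821. 198.   0.]] top [[840. 195. 230.]] [[839. 224.   0.]]
box [[833.  17.  60.]
 [911.  18.  60.]]
186 -125 [[671. -46. 306.]] [[421. 181.]] [[315. 234.]]
186 0 [[651.  77. 306.]] [[349. 191.]] [[337. 284.]]
186 125 [[632. 201. 306.]] [[276. 202.]] [[362. 341.]]
201 -40 [[662.  39. 320.]] [[371. 183.]] [[326. 262.]]
201 40 [[650. 118. 320.]] [[324. 190.]] [[341. 297.]]
[695.  84. 380.] [-0.07  0.62  1.01  1.96  0.   -0.22]
[695.  84. 380.] [-0.07  0.62  1.01  1.96  0.    2.92]
[695.  84. 285.] [-0.07  0.46  0.62  1.72  0.   -0.22]
[695.  84. 285.] [-0.07  0.46  0.62  1.72  0.    2.92]
[561.  63. 285.] [-0.12  0.02  0.1   1.66  0.   -0.27]
[561.  63. 285.] [-0.12  0.02  0.1   1.66  0.    2.87]
[428.  42. 142.] [-0.21 -0.44 -0.55  1.46  0.   -0.36]
[428.  42. 142.] [-0.21 -0.44 -0.55  1.46  0.    2.78]
```

```bash
cat > lid.py <<'E'
from h import *
yaw=V[2]+np.pi/2; o=[np.pi,0,yaw]; w=lambda lx,z:W(V,[(lx,0,z)])[0]
effector.command_gripper(0,30)
robot.reach(w(60,390),o); robot.servo_line(w(198,390),velocity=120); robot.servo_line(w(198,285),velocity=100)
F0=np.array(status.read_force())
hit=robot.servo_line(w(140,285),velocity=40,contact_N=2.5); p=status.read_tool_pos()
print("hit",hit,np.round(p,1),"lift x",(np.array(p)[:2]-V[:2])@[np.cos(V[2]),np.sin(V[2])])
robot.servo_line(w(80,285),velocity=50,contact_N=30); print(np.round(status.read_force()-F0,1))
for t in np.arange(1.35,-.01,-.09):
    rho=165; m=12+12*np.sin(t)
    q=w(91-rho*np.cos(t)+m*np.sin(t),130+rho*np.sin(t)+m*np.cos(t))
    h=robot.servo_line(q,velocity=50,contact_N=30); print(round(t,2),np.round(status.read_tool_pos(),0),np.round(status.read_force()-F0,1),h)
    if h: break
h=robot.servo_line(w(-74,137),velocity=15,contact_N=12); print("press",h,np.round(status.read_tool_pos(),1),np.round(status.read_force()-F0,1),status.read_time())
E
python3 lid.py
```

```text
hit True [659.7  78.7 285.2] lift x 159.57182407634346
[-2.   0.2  5.4]
1.35 [579.  66. 296.] [-0.9  0.6  0.5] False
1.26 [564.  64. 294.] [0.1 0.5 0.3] False
1.17 [549.  61. 291.] [-0.1  0.7  0.3] False
1.08 [535.  59. 286.] [-0.6  1.   1. ] False
0.99 [520.  57. 280.] [-1.3 -0.4  0.1] False
0.9 [507.  55. 273.] [ 0.6  1.  -0.1] False
0.81 [494.  53. 264.] [ 0.4  0.3 -0.1] False
0.72 [482.  51. 254.] [-1.  -0.7 -0.6] False
0.63 [471.  49. 242.] [-1.   0.3  0. ] False
0.54 [461.  48. 230.] [ 0.6  0.7 -0.8] False
0.45 [452.  46. 217.] [ 0.3  0.4 -0.6] False
0.36 [445.  45. 203.] [ 0.  -0.  -0.6] False
0.27 [439.  44. 188.] [ 1.3  0.1 -0.4] False
0.18 [434.  43. 173.] [-0.1  0.6 -0.2] False
0.09 [430.  43. 157.] [0.5 0.2 1. ] False
-0.0 [429.  43. 142.] [0.1 1.1 4.1] False
press True [429.1  42.6 142. ] [-1.2 -0.   5.9] 82.2833
```

Run:
```python
from h import *
robot.servo_line([429,43,300],velocity=150)
robot.reach([385,-30,430],[np.pi,0,np.pi/2])
a=snap("wrist")["color"]; b=snap("scene")["color"]
c=np.vstack([np.hstack([cv2.resize(a,(400,300)),cv2.resize(b,(400,300))])])
big=cv2.resize(b[80:260,180:380],(400,360),interpolation=cv2.INTER_CUBIC)
wr=cv2.resize(a[120:340,130:450],(400,275))
c=np.vstack([c,np.hstack([wr,big[:275]])]); cv2.imwrite("pics/l1.png",c[:,:,::-1]); print(c.shape,status.read_time())
```

```text
(575, 800, 3) 84.25
```

View pics/l1.png

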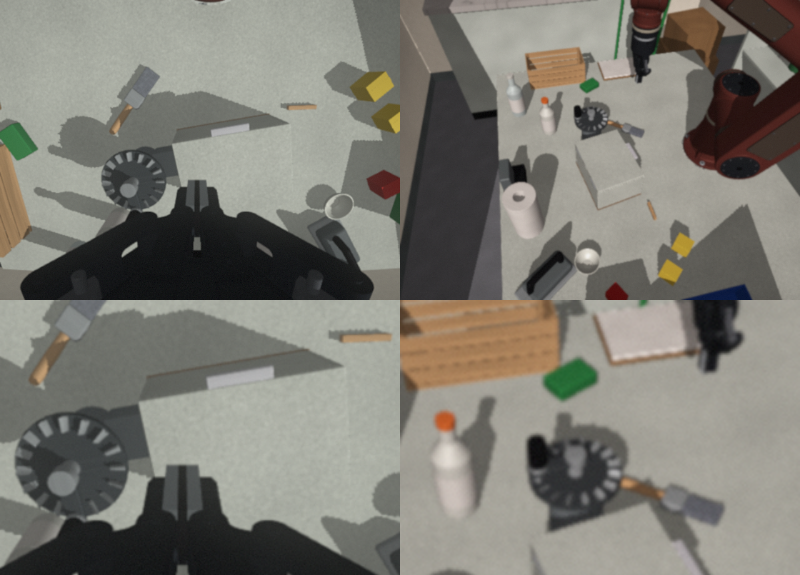

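```bash
python3 -c "
from h import *
order.hand_in(); print(status.read_time())"
```

```text
the job is handed in; nothing more can be done
the job is handed in; nothing more can be done
```

The job is done and handed in at about 84 s of the 210 s allowed. The hand-in gives no verdict.

- **Goods:** I found two, a grey-lidded tub and a brown carton. Both stand upright side by side on the tray. The last picture before the lid was shut showed them upright with the tray down.
- **Crank:** I lifted the knob 13 mm and turned it back about 8.3 rad. It met the hard stop at the angle expected for a fully lowered tray. I then lowered the knob, and the vertical force fell from about 5 N to 0.6 N. I take that to mean the pawl is back in, but I did not check its height in a picture.
- **Lid:** It is shut. A press with a 12 N stop threshold triggered at 142 mm, the height of the shut lid's top face, and the lid went no lower. The closing arc showed almost no force, so the lid probably swung ahead of the fingers. The final picture shows it flat on the rim.
- **Other objects:** I did not touch them. They looked to be in their original places in the final picture, and the arm was clear.

My lift pose measurements disagreed by up to about 5 mm along the rim. I measured the crank axis separately for that reason, and the radial forces while turning stayed at about 7 N or less.

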